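Shut and bolt the hall key chest

TASK

Lock up the key chest on the hall sideboard: with the fingertips push both of its drawers fully home, and only then push the knob of the brass bolt on its top all the way across, to the left as the robot sees it, so that it locks both drawers. Nothing needs gripping and nothing may be lifted: the key stays lying in its drawer, and the ornaments on and around the chest stay standing where they are.

Things in the scene. Friction and masses are not known exactly. Their poses are not given: they have to be found in the camera images.
- chest: wooden key chest, fixed, 220 (x) x 340 (y) x 110 mm tall, turned up to 14 degrees; origin at the centre of its underside, x from the drawer fronts to its back, y to the left as the robot sees it. Two drawers side by side pull out along -x. A shut front's outer face lies at chest x = -124 mm
- left_drawer (a joint): how far the left drawer (+y side) is out, m; 0 = shut against its stop, up to 0.13. Starts 0.055 to 0.095 out. It slides with about 2 N of friction (more when moved fast) and stays where it is left
- right_drawer (a joint): the same for the right drawer (-y side); starts 0.035 to 0.095 out
- bolt (a joint): how far the brass slide bolt has moved along the chest's +y, m; starts 0 to 0.012; 0.07 = fully across against its stop, under the brass hooks of both drawers. About 1.5 N of friction; it stays where it is left
- left_front (a point): point on the outer face of the left drawer's dark flat front, midway across (chest y = 84 mm), 95 mm up; moves with the drawer. The front is 166 mm wide, 14 thick, from 8 to 124 mm up. A brass knob sticks out 23 mm at mid-width, 41 to 59 mm up. A thin brass hook (128 mm up, chest y = 20 mm) reaches 28 mm back from its upper edge over the chest top
- right_front (a point): the same point on the right drawer's front (chest y = -84 mm); same sizes, its hook at chest y = -20 mm
- bolt_knob (a point): point on the axis of the bolt's upright brass knob, 142 mm above the sideboard, at chest x = -95 mm, chest y = -115 mm + the bolt's joint value. A post 12 mm across up to 146 mm, with an 18 mm cap to 158 mm. The 8 mm rod below it runs along y between rails 118 mm high; along the bolt nothing but the knob is higher than 128 mm
- key: door key with a red round fob, 26 x 58 x 8 mm, lying loose in the left drawer (drawer floor 22 mm above the sideboard); origin at its underside
- egg: painted blue ceramic egg ornament, 60 mm across, 80 mm tall, standing on the rear left of the chest top; loose; origin at the centre of its underside
- dish: white ceramic dish, 84 mm across, 35 mm tall, standing on the rear of the chest top; loose; origin at the centre of its underside
- vase: white vase with blue bands, 84 mm across, 140 mm tall, beside the chest; loose; origin at the centre of its underside
- jug: blue ceramic jug with one handle, 76 mm across without its handle, 100 mm tall, beside the chest; loose; origin at the centre of its underside
- glasses_case: green spectacles case 60 x 155 x 34 mm lying on the sideboard to one side; loose; origin at the centre of its underside
- bell: brass hand bell, 68 mm across, 95 mm tall, with a dark wooden handle, to one side; loose; origin at the centre of its underside
- stone_figure: grey stone figure on a dark 60 mm square base, 155 mm tall, to one side; loose; origin at the centre of its underside

How it is judged:
On the way, in this order (a step that is already met when the one before it is completed fails the run):
1. both drawers are pushed fully home, the bolt not yet across (value of joint each of left_drawer, right_drawer below 0.005 m and value of joint bolt below 0.03 m), for 0.1 s.
2. the bolt is pushed across with the drawers shut (value of joint each of left_drawer, right_drawer below 0.005 m and value of joint bolt above 0.062 m), for 0.1 s.
At the end, for the whole second after the job is handed in: Both drawers within 5 mm of fully shut, the bolt at least 62 mm of its 70 mm across, the key at rest inside the left drawer (all of step 2 and linear speed of key below 0.02 m/s and x of key in the frame of chest between -0.11 and 0.06 m and y of key in the frame of chest between 0.01 and 0.16 m and height (world z) of key below 0.05 m); the robot touches nothing.
It fails at once if the bolt is pushed across while a drawer is still out (value of joint bolt above 0.03 m and value of joint any of left_drawer, right_drawer above 0.008 m).
It fails at once if the key is lifted out of its drawer (height (world z) of key above 0.06 m).
It fails at once if an ornament or other bystander is moved more than 25 mm, lifted or tipped (distance of any of egg, dish, vase, jug, glasses_case, bell, stone_figure from where it was at the start of the episode above 0.025 m or angle between any of egg, dish, vase, jug, glasses_case, bell, stone_figure's own z axis and vertical above 0.4 rad).
It also fails if it takes over 61 s, if anything falls off the work surface, if the arm or the gripper's body presses on something with over 40 N, if the wrist force passes 120 N, or if a joint passes its speed limit or range.

ROBOT

A 6-joint arm with a two-finger parallel gripper is mounted at the origin on the work surface. World frame = base frame: x ahead of the robot, y to its left, z up, the work surface at z = 0. Lengths are in m, angles in rad, forces in N, time in s.
With the tool pointing down it reaches from about 0.425 to 0.95 m from the base axis. Payload 3.5 kg.
Tool frame: the origin (TCP) lies on the centre line of the jaws, within the pads' length; the fingertips stand 8 mm ahead of it and the grasp point (between the pads) lies 11 mm behind it; z points along the fingers, y is the line along which they close (so a half turn about z gives the same grasp; the last joint's range is limited). The gripper opens to 85 mm and grips with 20 to 120 N. Pads are 22 mm wide; open, the fingers measure 114 mm over their backs; the gripper's body (76 mm by 85 mm) begins 54 mm behind the grasp point. The pads swing forward as they close: fully open they stand 13 mm farther back than shut.
Start: joints at [1.111, 0.286, 1.577, -0, 1.279, -0.15], TCP at [0.206, 0.643, 0.201] pointing down, gripper open.
Joint ranges: [-2.77, 2.77], [-0.9, 2.22], [0.21, 2.48], [-1.53, 4.67], [0.24, 2.81], [-2.84, 2.84]. Speed limits (rad/s): [2.79, 2.79, 3.14, 3.14, 3.14, 3.14].

INTERFACE

Orientations are given as a unit quaternion [x, y, z, w].
In Python, from plant import ctrl gives the robot as it stands. The module is installed in compiled form; this text tells all that it offers.
- The arm moves only by the tool send_rows, never from a script. Its argument "steps" is a list of rows, each a list of 5 numbers: the shift along the tool's x, y, z in m, then the turn about the tool's z in degrees, then the opening, from -1 (shut) to 1 (fully open). A call has 1 to 12 rows; each row is the pose to reach, as a shift and turn from the pose commanded when the call began, along the tool's axes at that moment; what a row does not reach only later rows make up. A row lasts 1/10 s, in which the tool goes at most 50 mm and 8.59 degrees, less where a joint would pass 70% of its speed; a pose out of reach is approached as far as the arm can. A call with a gripper value outside its range is refused whole. The fingers move at their own pace and stop on an object; "squeeze" is the grip in N (left out, the last holds). Time passes only in rows, so rows that repeat a pose let the fingers close. It gives the time, the measured TCP pose, the force, the opening and the grip force at its end, in the units of the state.
- ctrl.get_state(): the state, without advancing time (a new reading comes with each control period).
- ctrl.read_camera(name): name is "scene" or "top" or "wrist"; returns the picture (384x512x3 uint8, red, green, blue); there is no depth.
- ctrl.calibration(name): a dict with "intrinsics" (3x3 intrinsics, pixels), "extrinsics" (4x4, takes a point from world to camera coordinates); the wrist camera has in their place "tool_from_camera" (4x4, takes a point from camera to tool coordinates, whose origin is the TCP and whose axes are the flange's). Camera axes: x right, y up, looking along -z (the intrinsics and any distortion apply to the point x, -y, -z); pixel columns grow to the right and rows downward; lengths in m; the calibration is good to about 2 mm. The wrist camera is an equidistant fisheye: a pixel r from the principal point sees the ray r / f radians off the axis. A picture is of the moment at which its call begins: read the wrist's pose just before it. calibration takes no time and is no camera call.
- ctrl.sign_off(): hands the job in; it is judged then, once.
The state is a dict: "time": time; "qpos": joint angles; "dq": joint speeds; "joint_efforts": joint torques, N m; "eef_pos": TCP position; "tcp_rot": TCP orientation; "contact_force": force on the tool from outside, world axes, zero at the start; "wrist_torque": the same for the moment, N m; "opening": opening from 0.0 (shut) to 1.0 (fully open); "finger_force": force on a finger pad.
Only numpy, scipy, OpenCV 4.12 (cv2) and the standard library are available. Lean on these libraries where they do the work, as an engineer would, in place of code of your own. Each camera call takes 0.05 s, during which the arm holds its last target. There are 200 camera calls.

## Working session

There is one attempt and no reset: what is moved stays moved. The work goes in short steps, Python scripts to look and compute and a tool call to move; the robot and the scene stay as the last step left them, time stands still between calls to the robot, and variables do not carry over. Pictures are saved under pics/ and viewed, at most 10 in all, crops included, and the job is handed in when it is done.

Besides the shell and the picture viewer there is one more tool, called after "Emit:" by a JSON object that holds its "method" and its "body", one argument or row to a line. send_rows: Moves the arm, as the interface text tells. Its arguments: {"type":"object","properties":{"steps":{"type":"array","items":{"type":"array","items":{"type":"number"}}},"squeeze":{"type":"number"}},"required":["steps"]}

```bash
mkdir -p pics; python3 - <<'E'
from plant import ctrl
import cv2
for n in ("scene","top"):
    im=ctrl.read_camera(n); cv2.imwrite(f"pics/{n}0.png",cv2.resize(im[:,:,::-1],None,fx=1.5,fy=1.5,interpolation=cv2.INTER_CUBIC))
    cv2.imwrite(f"{n}_raw.png",im[:,:,::-1])
    print(n,ctrl.calibration(n))
s=ctrl.get_state();print({k:s[k] for k in("time","eef_pos","tcp_rot","contact_force","opening")})
E
```

```text
scene {'intrinsics': array([[388.87651948,   0.        , 256.50364394],
       [  0.        , 388.87651948, 191.93353623],
       [  0.        ,   0.        ,   1.        ]]), 'extrinsics': array([[ 0.23428762,  0.97216275,  0.00298221, -0.1144834 ],
       [-0.76110429,  0.18151307,  0.62271444,  0.37547832],
       [ 0.60483847, -0.14816405,  0.7824435 , -1.99655227],
       [ 0.        ,  0.        ,  0.        ,  1.        ]])}
top {'intrinsics': array([[368.8406774 ,   0.        , 268.80954568],
       [  0.        , 368.8406774 , 198.11498976],
       [  0.        ,   0.        ,   1.        ]]), 'extrinsics': array([[ 0.00660921, -0.99996994,  0.00405335, -0.00529168],
       [ 0.97775318,  0.00731211,  0.20963121, -0.5706314 ],
       [-0.20965455,  0.00257768,  0.97777212, -1.25231769],
       [ 0.        ,  0.        ,  0.        ,  1.        ]])}
{'time': 0.1, 'eef_pos': array([0.20543432, 0.64227945, 0.19996035]), 'tcp_rot': array([ 1.54288761e-01,  9.88025205e-01, -1.02559633e-03, -3.46610965e-04]), 'contact_force': array([ 0.04461527,  0.96465932, -0.30948384]), 'opening': 0.9992271639794278}
```

View pics/scene0.png

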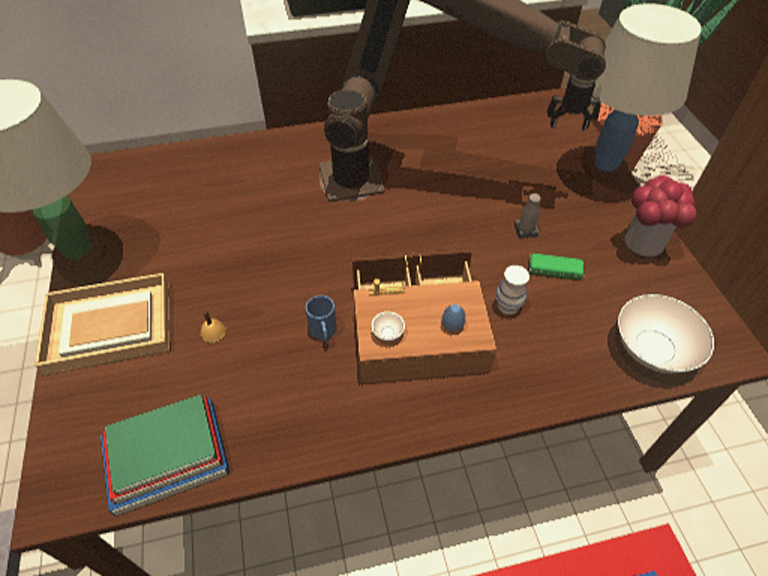

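View pics/top0.png

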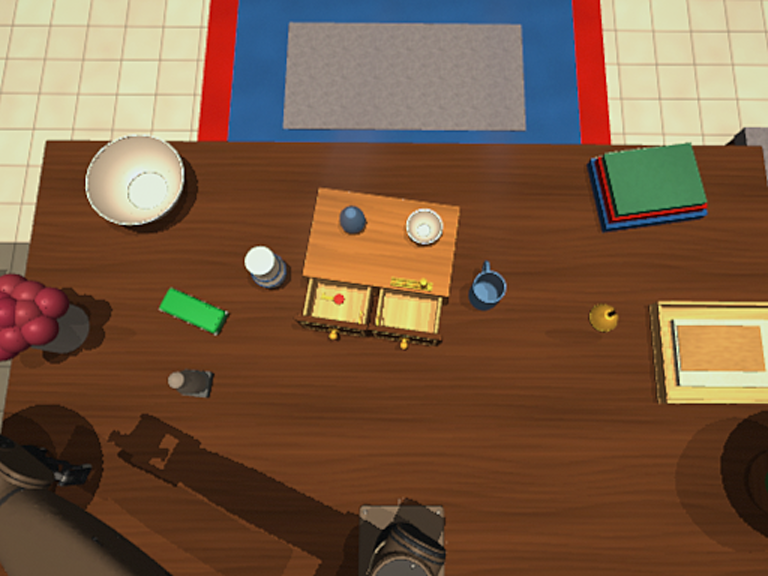

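The scene picture shows the chest with both drawers out. In the top view (1.5x) the chest top spans about (318,188)–(460,207)–(445,296)–(303,277), and the drawer fronts run along about (300,325)–(440,342).

```bash
python3 - <<'E'
import cv2
im=cv2.imread("top_raw.png")[120:240,192:320]
cv2.imwrite("pics/top_crop.png",cv2.resize(im,None,fx=5,fy=5,interpolation=cv2.INTER_CUBIC))
E
```

```text
(no output)
```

View pics/top_crop.png

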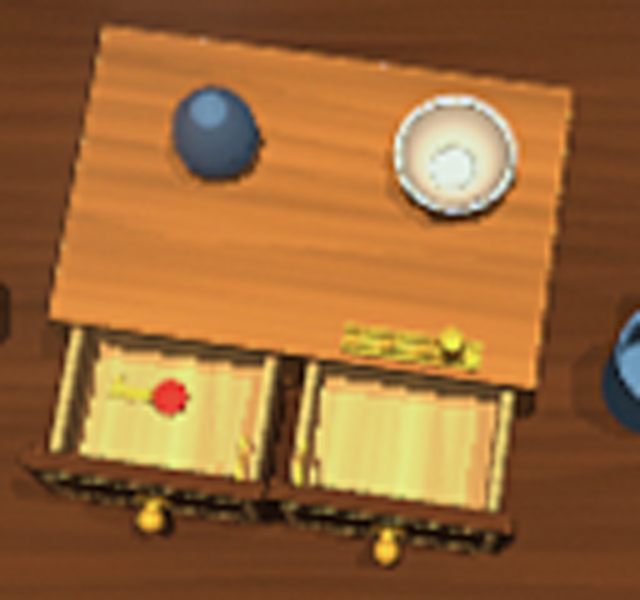

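The crop (5x, offset 192,120) shows the chest-top corners at (102,25), (572,90), (535,388) and (50,320). Drawer knobs are at (150,520) and (387,550), and the bolt knob cap is at about (453,338).

```bash
cat > h.py <<'E'
import numpy as np
from plant import ctrl
from scipy.optimize import least_squares
def ray(name,uv,z):
    c=ctrl.calibration(name);K=c["intrinsics"];E=c["extrinsics"]
    d=np.linalg.inv(K)@[uv[0],uv[1],1];d=np.array([d[0],-d[1],-d[2]])
    R=E[:3,:3];o=-R.T@E[:3,3];d=R.T@d
    return o+d*(z-o[2])/d[2]
E
python3 - <<'E'
from h import *
f=lambda p,z:ray("top",(192+(p[0]-2)/5,120+(p[1]-2)/5),z)
C=np.array([f(p,.11)[:2] for p in[(102,25),(572,90),(535,388),(50,320)]])
L=np.array([(.11,.17),(.11,-.17),(-.11,-.17),(-.11,.17)])
R=lambda a:np.array([[np.cos(a),-np.sin(a)],[np.sin(a),np.cos(a)]])
s=least_squares(lambda v:(L@R(v[2]).T+v[:2]-C).ravel(),[.6,0,0])
x,y,a=s.x;print(s.x,np.degrees(a),s.fun.round(4))
loc=lambda p,z:(R(a).T@(f(p,z)[:2]-[x,y])).round(4)
print("knobs",loc((150,520),.05),loc((387,550),.05),"expected shut x ~ -.147 tip")
print("fronts top back edge",loc((150,472),.124),loc((387,503),.124),"shut -.110")
print("bolt",loc((453,338),.158),loc((453,345),.15))
S=np.array([[-.124,.084],[-.124,-.084],[-.095,-.115],[-.095,-.045]])
print(S@R(a).T+[x,y])
print(ctrl.calibration("wrist"))
E
```

```text
[ 0.69531032  0.04993203 -0.1340262 ] -7.679135421373832 [-0.0001  0.0001  0.001  -0.0016 -0.0004 -0.0007 -0.0005  0.0021]
knobs [-0.2292  0.0851] [-0.2267 -0.0837] expected shut x ~ -.147 tip
fronts top back edge [-0.2064  0.0799] [-0.2048 -0.0803] shut -.110
bolt [-0.0946 -0.1086] [-0.0974 -0.1093]
[[ 0.58364688  0.14974825]
 [ 0.56119783 -0.01674511]
 [ 0.58579538 -0.05134223]
 [ 0.59514915  0.01803   ]]
{'intrinsics': array([[297.31863964,   0.        , 253.98299016],
       [  0.        , 297.31863964, 189.94308859],
       [  0.        ,   0.        ,   1.        ]]), 'tool_from_camera': array([[-1.27878084e-03,  9.49303111e-01,  3.14359616e-01,
         7.94215752e-02],
       [ 9.99999182e-01,  1.22543174e-03,  3.67329713e-04,
        -2.44825783e-04],
       [-3.65190123e-05,  3.14359829e-01, -9.49303901e-01,
        -1.73699090e-01],
       [ 0.00000000e+00,  0.00000000e+00,  0.00000000e+00,
         1.00000000e+00]])}
```

Emit:
{"method": "send_rows", "body": {
  "steps": [
    [-0.391,-0.375,0,-10,-1],
    [-0.391,-0.375,0,-10,-1],
    [-0.391,-0.375,0,-10,-1],
    [-0.391,-0.375,0,-10,-1],
    [-0.391,-0.375,0,-10,-1],
    [-0.391,-0.375,0,-10,-1],
    [-0.391,-0.375,0,-10,-1],
    [-0.391,-0.375,0,-10,-1],
    [-0.391,-0.375,0,-10,-1],
    [-0.391,-0.375,0,-10,-1],
    [-0.391,-0.375,0,-10,-1],
    [-0.391,-0.375,0,-10,-1]
  ]
}}

```text
time: 1.3
eef_pos: [0.4655, 0.1626, 0.201]
tcp_rot: [0.071, 0.997, -0.001, 0.0]
contact_force: [-1.0, 0.0, 0.1]
opening: -0.002
finger_force: 0.0
```

```bash
cat >> h.py <<'E'
from scipy.spatial.transform import Rotation as Ro
X,Y,A=.6953,.0499,-.1340
def st():
    s=ctrl.get_state();r=Ro.from_quat(s["tcp_rot"]).as_matrix();p=s["eef_pos"]
    c,sn=np.cos(A),np.sin(A);d=p[:2]-[X,Y]
    print("t",round(s["time"],2),"chest xyz",np.array([c*d[0]+sn*d[1],-sn*d[0]+c*d[1],p[2]]).round(4),
      "yaw err deg",round(float(np.degrees(np.arctan2(r[1,0],r[0,0])-A-np.pi)),2),"F",s["contact_force"].round(1),s["opening"].round(2),"tiltz",r[:,2].round(3))
E
python3 -c "from h import *;st()"
```

```text
Traceback (most recent call last):
  File "h.py", line 15, in st
    "yaw err deg",round(float(np.degrees(np.arctan2(r[1,0],r[0,0])-A-np.pi)),2),"F",s["contact_force"].round(1),s["opening"].round(2),"tiltz",r[:,2].round(3))
                                                                                                                ^^^^^^^^^^^^^^^^^^
AttributeError: 'float' object has no attribute 'round'
```

```bash
sed -i 's/s\["opening"\].round(2)/s["opening"]/' h.py
python3 - <<'E'
from h import *
import cv2
st()
im=ctrl.read_camera("wrist");cv2.imwrite("pics/w1.png",cv2.resize(im[:,:,::-1],None,fx=1.5,fy=1.5))
E
```

```text
t 1.3 chest xyz [-0.2428  0.081   0.201 ] yaw err deg -0.44 F [-1.   0.   0.1] -0.0023059710548396445 tiltz [ 0.    -0.001 -1.   ]
```

View pics/w1.png

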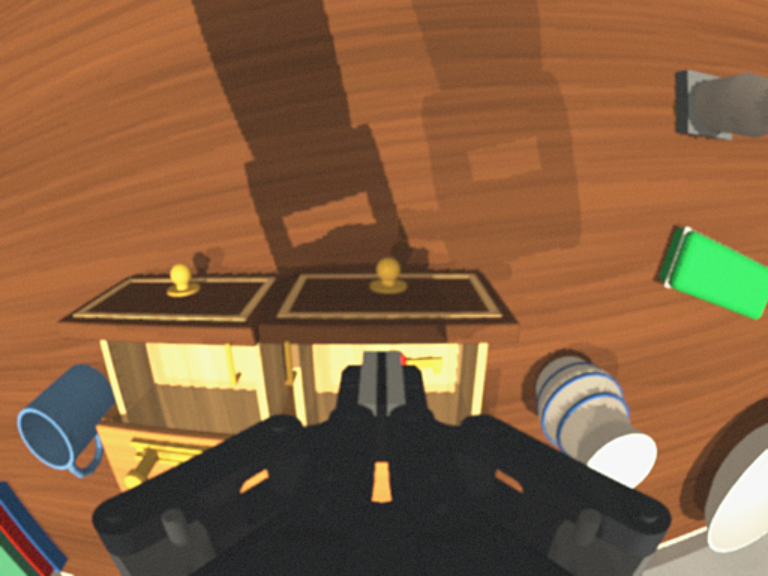

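Wrist view: shut fingertips at about (382,370). The left front's outer top edge runs along about y=320 (x 265–500), with its knob at (388,270). I'll turn that edge into a chest x before descending.

```bash
cat >> h.py <<'E'
def wray(u,v,z):
    s=ctrl.get_state();c=ctrl.calibration("wrist");K=c["intrinsics"];T=c["tool_from_camera"]
    x,y=u-K[0,2],v-K[1,2];r=np.hypot(x,y);t=r/K[0,0]
    d=np.array([x/r*np.sin(t),-y/r*np.sin(t),-np.cos(t)])
    R=Ro.from_quat(s["tcp_rot"]).as_matrix();o=s["eef_pos"]+R@T[:3,3];d=R@T[:3,:3]@d
    p=(o+d*(z-o[2])/d[2])[:2]-[X,Y];c,sn=np.cos(A),np.sin(A)
    return np.array([c*p[0]+sn*p[1],-sn*p[0]+c*p[1]]).round(4)
E
python3 - <<'E'
from h import *
q=lambda u,v,z:wray(u/1.5-.2,v/1.5-.2,z)
print("L outer edge",q(300,322,.124),q(450,322,.124),"L back",q(400,341,.124),"R outer",q(170,320,.124),"R back",q(180,340,.124))
print("knobs",q(388,262,.05),q(180,268,.05),"bolt",q(142,460,.158))
E
```

```text
L outer edge [-0.2172  0.0319] [-0.2166  0.1242] L back [-0.2042  0.0935] R outer [-0.2176 -0.0575] R back [-0.2032 -0.0526]
knobs [-0.2347  0.0872] [-0.2322 -0.0814] bolt [-0.1223 -0.0889]
```

Emit:
{"method": "send_rows", "body": {
  "steps": [
    [0,0,0.045,0,-1],
    [0,0,0.088,0,-1],
    [0,0,0.088,0,-1],
    [-0.008,0,0.088,0,-1],
    [-0.016,0,0.088,0,-1],
    [-0.024,0,0.088,0,-1],
    [-0.032,0,0.088,0,-1],
    [-0.04,0,0.088,0,-1],
    [-0.048,0,0.088,0,-1]
  ]
}}

```text
time: 2.25
eef_pos: [0.5125, 0.1599, 0.1138]
tcp_rot: [0.068, 0.998, 0.0, 0.0]
contact_force: [0.7, -0.5, 0.2]
opening: -0.0
finger_force: 0.0
```

```bash
python3 -c "from h import *;st()"
```

```text
t 2.25 chest xyz [-0.1959  0.0846  0.1138] yaw err deg -0.09 F [ 0.7 -0.5  0.2] -0.0004750156965879537 tiltz [ 0.001  0.    -1.   ]
```

```bash
python3 - <<'E'
from h import *
import cv2
im=ctrl.read_camera("wrist");cv2.imwrite("pics/w2.png",cv2.resize(im[:,:,::-1],None,fx=1.5,fy=1.5));st()
E
```

```text
t 2.3 chest xyz [-0.1948  0.0845  0.1138] yaw err deg -0.11 F [ 0.5 -0.5  1.4] 0.005729382758271036 tiltz [ 0.002  0.    -1.   ]
```

View pics/w2.png

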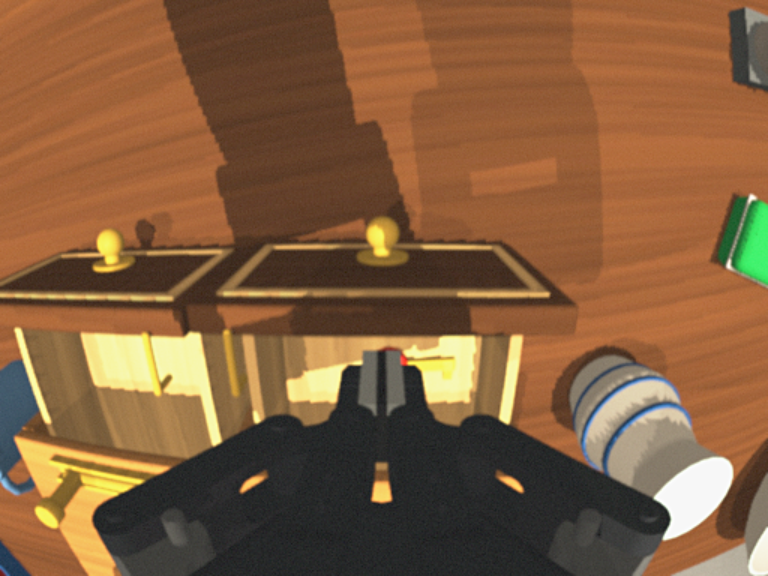

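The drawers have not moved: the fingers, with tips at about (382,352), appear behind the left front's top edge at y 300–335. I'll check from the outside cameras.

```bash
python3 - <<'E'
from h import *
import cv2
a=ctrl.read_camera("scene");b=ctrl.read_camera("top")
a=a[80:260,220:353];b=b[100:280,187:320]
im=np.hstack([cv2.resize(i[:,:,::-1],None,fx=3,fy=3,interpolation=cv2.INTER_CUBIC) for i in(a,b)])
cv2.imwrite("pics/s2.png",im);st()
E
```

```text
t 2.4 chest xyz [-0.1965  0.0844  0.1132] yaw err deg -0.1 F [-0.5  0.1  0.2] 0.0035223258332776923 tiltz [-0.  0. -1.]
```

View pics/s2.png

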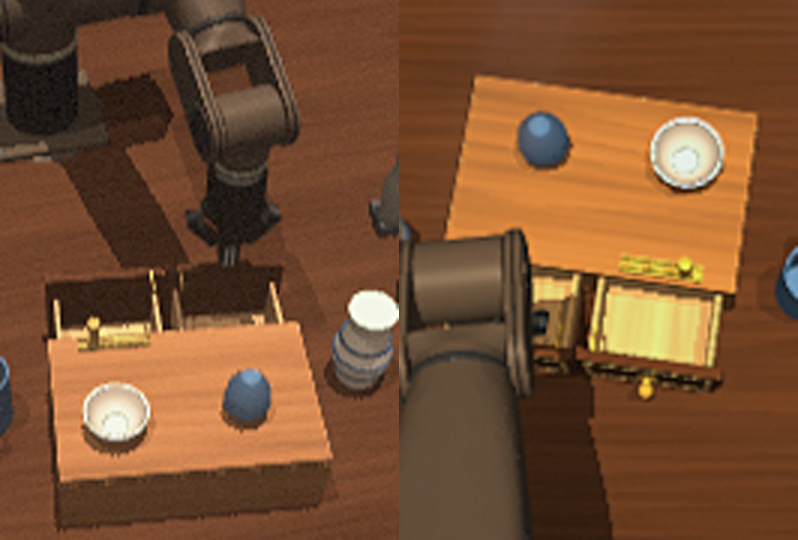

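```bash
python3 - <<'E'
from h import *
def proj(n,cx,cy,z):
    c=ctrl.calibration(n);co,s=np.cos(A),np.sin(A)
    p=c["extrinsics"]@[X+co*cx-s*cy,Y+s*cx+co*cy,z,1];q=c["intrinsics"]@[p[0],-p[1],-p[2]];return q[:2]/q[2]
f=lambda *a:((proj("scene",*a)-[220,80])*3).round(0)
for z in(.106,.12,.14,.16):print(z,f(-.196,.0844,z))
print("front top corners",f(-.217,.002,.124),f(-.217,.166,.124),f(-.203,.166,.124))
for z in (.1,.12,.14):
    print(z,"wrist tip pix if at z",wray(382/1.5-.2,352/1.5-.2,z))
st()
E
```

```text
0.106 [225. 278.]
0.12 [226. 271.]
0.14 [227. 262.]
0.16 [228. 252.]
front top corners [165. 263.] [281. 254.] [283. 261.]
0.1 wrist tip pix if at z [-0.1812  0.0842]
0.12 wrist tip pix if at z [-0.1913  0.0842]
0.14 wrist tip pix if at z [-0.2014  0.0842]
t 2.4 chest xyz [-0.1965  0.0844  0.1132] yaw err deg -0.1 F [-0.5  0.1  0.2] 0.0035223258332776923 tiltz [-0.  0. -1.]
```

The outside views and the lack of contact agree. The real fingertips are about 30–35 mm higher than the stated geometry, at about 0.14 m now, so they passed over the front. I'll back off, go 40 mm lower and push again, watching the force.

Emit:
{"method": "send_rows", "body": {
  "steps": [
    [0.03,0,0,0,-1],
    [0.05,0,0,0,-1],
    [0.05,0,0,0,-1],
    [0.05,0,0.03,0,-1],
    [0.05,0,0.04,0,-1],
    [0.05,0,0.04,0,-1],
    [0.04,0,0.04,0,-1],
    [0.03,0,0.04,0,-1],
    [0.02,0,0.04,0,-1],
    [0.01,0,0.04,0,-1],
    [0,0,0.04,0,-1]
  ]
}}

```text
time: 3.5
eef_pos: [0.5124, 0.1599, 0.0736]
tcp_rot: [0.068, 0.998, 0.0, -0.0]
contact_force: [-3.6, 0.9, 2.0]
opening: 0.002
finger_force: 1.5
```

```bash
python3 - <<'E'
from h import *
import cv2
st()
im=ctrl.read_camera("wrist");cv2.imwrite("pics/w3.png",cv2.resize(im[:,:,::-1],None,fx=1.5,fy=1.5))
E
```

```text
t 3.5 chest xyz [-0.196   0.0846  0.0736] yaw err deg -0.08 F [-3.6  0.9  2. ] 0.0018171911916632553 tiltz [-0.  0. -1.]
```

View pics/w3.png

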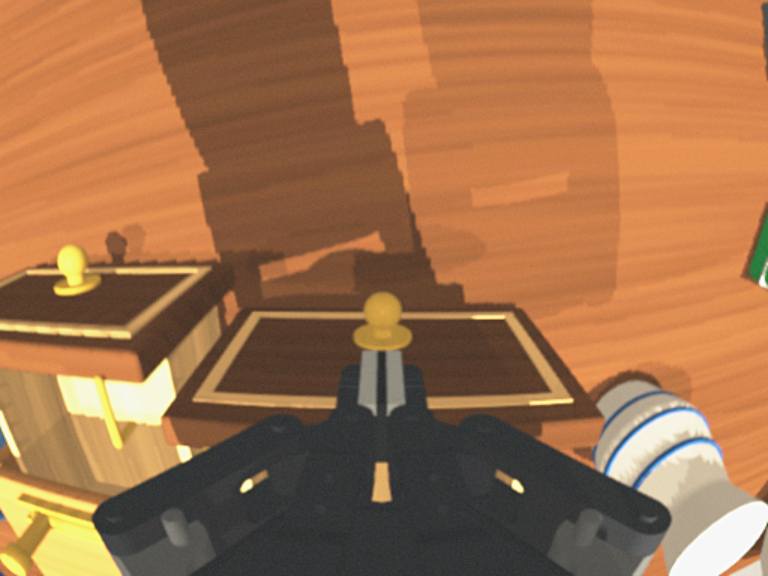

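The fingers now push on the left front, whose outer top edge is at about y=405, and the left drawer has moved. Force is about 3.7 N.

```bash
python3 - <<'E'
from h import *
q=lambda u,v,z:wray(u/1.5-.2,v/1.5-.2,z)
print("edge",q(230,405,.124),q(560,407,.124),"knob base",q(382,320,.05));st()
E
```

```text
edge [-0.1894  0.0319] [-0.1873  0.1469] knob base [-0.1903  0.0843]
t 3.55 chest xyz [-0.194   0.0846  0.0739] yaw err deg -0.1 F [0.1 0.3 0.5] 0.0029924019972665254 tiltz [ 0.003  0.    -1.   ]
```

Emit:
{"method": "send_rows", "body": {
  "steps": [
    [-0.008,0,0,0,-1],
    [-0.016,0,0,0,-1],
    [-0.024,0,0,0,-1],
    [-0.032,0,0,0,-1],
    [-0.04,0,0,0,-1],
    [-0.048,0,0,0,-1],
    [-0.053,0,0,0,-1],
    [-0.057,0,0,0,-1]
  ]
}}

```text
time: 4.35
eef_pos: [0.5683, 0.1521, 0.0731]
tcp_rot: [0.068, 0.998, -0.0, -0.0]
contact_force: [-3.3, -0.9, 1.8]
opening: -0.003
finger_force: 1.2
```

Emit:
{"method": "send_rows", "body": {
  "steps": [
    [-0.002,0,0,0,-1],
    [-0.004,0,0,0,-1],
    [-0.006,0,0,0,-1],
    [-0.006,0,0,0,-1]
  ]
}}

```text
time: 4.75
eef_pos: [0.5741, 0.1515, 0.0732]
tcp_rot: [0.068, 0.998, 0.0, 0.0]
contact_force: [-2.0, -0.6, 0.5]
opening: -0.002
finger_force: 0.5
```

```bash
python3 -c "from h import *;st()"
```

```text
t 4.75 chest xyz [-0.1337  0.0845  0.0732] yaw err deg -0.08 F [-2.  -0.6  0.5] -0.0018850635970774003 tiltz [ 0.001  0.    -1.   ]
```

Continue in 2 mm steps until the stop shows in the force.

Emit:
{"method": "send_rows", "body": {
  "steps": [
    [-0.002,0,0,0,-1],
    [-0.002,0,0,0,-1]
  ]
}}

```text
time: 4.95
eef_pos: [0.574, 0.1516, 0.0732]
tcp_rot: [0.068, 0.998, -0.0, -0.003]
contact_force: [-7.0, 0.1, 4.2]
opening: -0.0
finger_force: 3.5
```

Emit:
{"method": "send_rows", "body": {
  "steps": [
    [-0.002,0,0,0,-1],
    [-0.002,0,0,0,-1]
  ]
}}

```text
time: 5.15
eef_pos: [0.5738, 0.1516, 0.0732]
tcp_rot: [0.067, 0.998, -0.0, -0.005]
contact_force: [-13.6, -0.1, 8.3]
opening: -0.001
finger_force: 6.5
```

Emit:
{"method": "send_rows", "body": {
  "steps": [
    [-0.001,0,0,0,-1],
    [-0.001,0,0,0,-1]
  ]
}}

```text
time: 5.35
eef_pos: [0.5736, 0.1516, 0.0732]
tcp_rot: [0.067, 0.998, -0.0, -0.007]
contact_force: [-15.7, -0.5, 10.4]
opening: 0.002
finger_force: 7.9
```

Left drawer is at its stop (TCP chest x −0.134, force climbing). Now the right drawer, pushing near chest y −0.045 to keep clear of the bolt knob.

Emit:
{"method": "send_rows", "body": {
  "steps": [
    [0.03,0,0,0,-1],
    [0.06,0,0,0,-1],
    [0.09,0,0,0,-1],
    [0.121,0,0,0,-1],
    [0.121,-0.03,0,0,-1],
    [0.121,-0.06,0,0,-1],
    [0.121,-0.09,0,0,-1],
    [0.121,-0.12,0,0,-1],
    [0.121,-0.13,0,0,-1],
    [0.121,-0.13,0,0,-1]
  ]
}}

```text
time: 6.35
eef_pos: [0.4421, 0.0376, 0.0737]
tcp_rot: [0.069, 0.998, 0.0, 0.001]
contact_force: [0.1, -0.0, 0.3]
opening: -0.002
finger_force: 0.0
```

```bash
python3 -c "from h import *;st()"
```

```text
t 6.35 chest xyz [-0.2493 -0.046   0.0737] yaw err deg -0.22 F [ 0.1 -0.   0.3] -0.0022440163764927004 tiltz [ 0.002  0.    -1.   ]
```

Push 115 mm to just short of the stop, then a little further.

Emit:
{"method": "send_rows", "body": {
  "steps": [
    [-0.02,0,0,0,-1],
    [-0.03,0,0,0,-1],
    [-0.04,0,0,0,-1],
    [-0.05,0,0,0,-1],
    [-0.06,0,0,0,-1],
    [-0.07,0,0,0,-1],
    [-0.08,0,0,0,-1],
    [-0.09,0,0,0,-1],
    [-0.098,0,0,0,-1],
    [-0.105,0,0,0,-1],
    [-0.11,0,0,0,-1],
    [-0.114,0,0,0,-1]
  ]
}}

```text
time: 7.55
eef_pos: [0.5546, 0.0228, 0.073]
tcp_rot: [0.068, 0.998, -0.0, -0.0]
contact_force: [-1.7, 1.8, -0.1]
opening: -0.004
finger_force: 1.2
```

Emit:
{"method": "send_rows", "body": {
  "steps": [
    [-0.002,0,0,0,-1],
    [-0.004,0,0,0,-1],
    [-0.004,0,0,0,-1]
  ]
}}

```text
time: 7.85
eef_pos: [0.5559, 0.0225, 0.0731]
tcp_rot: [0.067, 0.998, -0.0, -0.003]
contact_force: [-8.6, 1.3, 3.7]
opening: 0.001
finger_force: 4.3
```

Emit:
{"method": "send_rows", "body": {
  "steps": [
    [-0.002,0,0,0,-1],
    [-0.002,0,0,0,-1]
  ]
}}

```text
time: 8.05
eef_pos: [0.5557, 0.0225, 0.0732]
tcp_rot: [0.067, 0.998, -0.0, -0.006]
contact_force: [-15.1, 1.7, 9.3]
opening: -0.001
finger_force: 7.4
```

```bash
python3 -c "from h import *;st()"
```

```text
t 8.05 chest xyz [-0.1346 -0.0458  0.0732] yaw err deg -0.03 F [-15.1   1.7   9.3] -0.000943924411358517 tiltz [-0.012  0.001 -1.   ]
```

Both drawers are at their stops. Retreat, rise, and move above the spot to the right of the bolt knob.

Emit:
{"method": "send_rows", "body": {
  "steps": [
    [0.03,0,0,0,-1],
    [0.04,0,0,0,-1],
    [0.04,0,-0.05,0,-1],
    [0.04,0,-0.097,0,-1],
    [0.04,0,-0.097,0,-1],
    [0.03,-0.04,-0.097,0,-1],
    [0.01,-0.08,-0.097,0,-1],
    [-0.015,-0.109,-0.097,0,-1],
    [-0.034,-0.109,-0.097,0,-1],
    [-0.034,-0.109,-0.097,0,-1],
    [-0.034,-0.109,-0.097,0,-1]
  ]
}}

```text
time: 9.15
eef_pos: [0.5793, -0.0906, 0.17]
tcp_rot: [0.068, 0.998, -0.0, 0.0]
contact_force: [-0.1, 0.3, -0.7]
opening: -0.002
finger_force: 0.0
```

```bash
python3 - <<'E'
from h import *
import cv2
st()
im=ctrl.read_camera("wrist");cv2.imwrite("pics/w4.png",cv2.resize(im[:,:,::-1],None,fx=1.5,fy=1.5))
E
```

```text
t 9.15 chest xyz [-0.0962 -0.1547  0.17  ] yaw err deg -0.08 F [-0.1  0.3 -0.7] -0.002125531370756249 tiltz [ 0. -0. -1.]
```

View pics/w4.png

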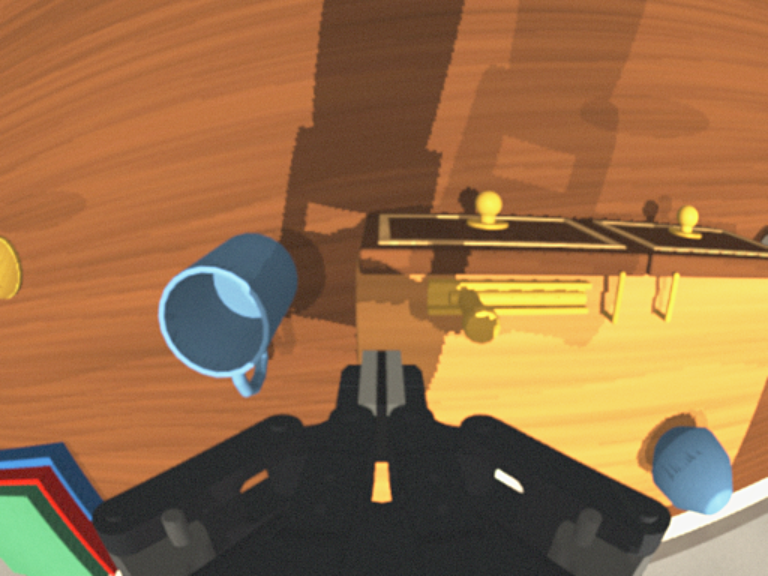

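Both drawers are flush. The bolt knob cap is at about (482,322), to the right of the fingertips at (382,352), and the jug is well below.

```bash
python3 - <<'E'
from h import *
q=lambda u,v,z:wray(u/1.5-.2,v/1.5-.2,z)
print("cap",q(482,322,.158),"tip edge at z .17,.2,.21",q(382,352,.178),q(382,352,.205),"hooks end",q(615,320,.128),"front edge",q(480,247,.124), "pad sides y",q(360,352,.205),q(404,352,.205));st()
E
```

```text
cap [-0.0967 -0.1085] tip edge at z .17,.2,.21 [-0.0921 -0.1546] [-0.1058 -0.1546] hooks end [-0.0832 -0.0194] front edge [-0.124  -0.1041] pad sides y [-0.1058 -0.1622] [-0.1057 -0.1469]
t 9.2 chest xyz [-0.0967 -0.1543  0.17  ] yaw err deg -0.04 F [0.  1.5 0.3] -0.0012781179216025088 tiltz [-0. -0. -1.]
```

Emit:
{"method": "send_rows", "body": {
  "steps": [
    [0,0,0.04,0,-1],
    [0,0,0.06,0,-1],
    [0,0,0.068,0,-1],
    [0,0,0.068,0,-1],
    [0,0.01,0.068,0,-1],
    [0,0.02,0.068,0,-1],
    [0,0.027,0.068,0,-1],
    [0,0.034,0.068,0,-1],
    [0,0.041,0.068,0,-1],
    [0,0.047,0.068,0,-1]
  ]
}}

```text
time: 10.2
eef_pos: [0.5861, -0.0435, 0.1028]
tcp_rot: [0.067, 0.998, -0.0, 0.001]
contact_force: [0.7, -1.3, 0.6]
opening: -0.001
finger_force: 1.0
```

```bash
python3 -c "from h import *;st()"
```

```text
t 10.2 chest xyz [-0.0957 -0.1071  0.1028] yaw err deg -0.06 F [ 0.7 -1.3  0.6] -0.0011184972548557747 tiltz [ 0.001 -0.001 -1.   ]
```

Contact (finger force 1.0 N, −1.3 N in y). Continue across.

Emit:
{"method": "send_rows", "body": {
  "steps": [
    [0,0.007,0,0,-1],
    [0,0.014,0,0,-1],
    [0,0.021,0,0,-1],
    [0,0.028,0,0,-1],
    [0,0.034,0,0,-1],
    [0,0.039,0,0,-1],
    [0,0.042,0,0,-1]
  ]
}}

```text
time: 10.9
eef_pos: [0.591, -0.0034, 0.1022]
tcp_rot: [0.067, 0.998, -0.002, -0.0]
contact_force: [-0.7, -11.6, 0.4]
opening: -0.0
finger_force: 5.9
```

Emit:
{"method": "send_rows", "body": {
  "steps": [
    [0,0.002,0,0,-1],
    [0,0.004,0,0,-1],
    [0,0.004,0,0,-1]
  ]
}}

```text
time: 11.2
eef_pos: [0.591, -0.0035, 0.1023]
tcp_rot: [0.067, 0.998, -0.005, -0.001]
contact_force: [-3.4, -16.3, 1.7]
opening: 0.001
finger_force: 8.4
```

```bash
python3 -c "from h import *;st()"
```

```text
t 11.2 chest xyz [-0.0963 -0.0669  0.1023] yaw err deg 0.04 F [ -3.4 -16.3   1.7] 0.0013465108310634541 tiltz [-0.003 -0.011 -1.   ]
```

Hard stop near the expected place. Back off, rise and check with one picture.

Emit:
{"method": "send_rows", "body": {
  "steps": [
    [0,-0.02,0,0,-1],
    [0,-0.05,0,0,-1],
    [0,-0.05,-0.05,0,-1],
    [0,-0.05,-0.1,0,-1],
    [0,-0.05,-0.1,0,-1],
    [0,-0.05,-0.1,0,-1]
  ]
}}

```text
time: 11.8
eef_pos: [0.5856, -0.0474, 0.2038]
tcp_rot: [0.068, 0.998, 0.0, 0.001]
contact_force: [0.4, 0.0, -0.8]
opening: 0.001
finger_force: 0.0
```

```bash
python3 - <<'E'
from h import *
import cv2
st()
im=ctrl.read_camera("wrist");cv2.imwrite("pics/w5.png",cv2.resize(im[:,:,::-1],None,fx=1.5,fy=1.5))
E
```

```text
t 11.8 chest xyz [-0.0957 -0.1111  0.2038] yaw err deg -0.07 F [ 0.4  0.  -0.8] 0.0005824405590334894 tiltz [ 0.003  0.    -1.   ]
```

View pics/w5.png

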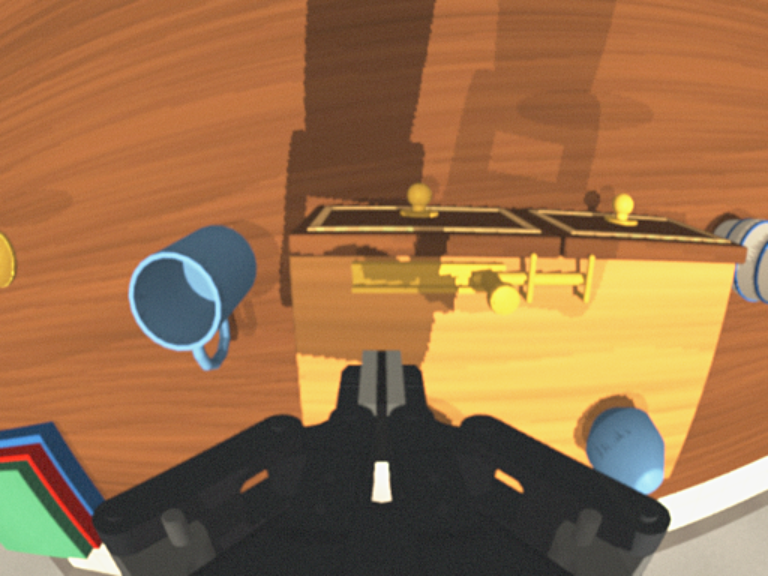

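The rod now runs under both hooks, at about (530,278) and (588,278). The knob cap is at (504,299), both fronts are flush, and the ornaments stand. I'll check the number and hand in.

```bash
python3 - <<'E'
from h import *
p=wray(504/1.5-.2,298/1.5-.2,.158);print("cap",p);st()
if p[1]>-.05: print(ctrl.sign_off())
E
```

```text
cap [-0.0972 -0.0462]
t 11.85 chest xyz [-0.0969 -0.1109  0.2015] yaw err deg -0.06 F [ 0.3 -0.  -0.7] 0.00031888986588824553 tiltz [-0.001  0.001 -1.   ]
the job is handed in; nothing more can be done
None
```

I handed the job in at about 12 s: both drawers are against their stops and the bolt is about 69 mm of its 70 mm across under both hooks; the ornaments I could see stood undisturbed, and the key was out of sight in the shut left drawer.

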